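# Clip the colour swatch strip onto the board

### The arm

A 6-joint arm with a two-finger parallel gripper is mounted at the origin on the work surface. World frame = base frame: x ahead of the robot, y to its left, z up, the work surface at z = 0. Lengths are in m, angles in rad, forces in N, time in s.
With the tool pointing down it reaches from about 0.375 to 0.9 m from the base axis. Payload 3.1 kg.
Tool frame: the origin (TCP) lies at the very end of the fingers, on their centre line; the grasp point (between the pads) lies 19 mm behind it; x points along the fingers, y is the direction in which the jaws open and shut, and the axes are right-handed (so a half turn about x gives the same grasp; the last joint's range is limited). The gripper opens to 87 mm and grips with 3 to 60 N. Pads are 19 mm wide; open, the fingers measure 117 mm over their backs; the gripper's body (75 mm by 190 mm) begins 51 mm behind the grasp point.
Start: joints at [0.971, 0.527, 1.433, -0, 1.181, -0.178], TCP at [0.256, 0.57, 0.223] pointing down, gripper open.
Joint ranges: [-3.08, 3.08], [-0.75, 2.2], [0.22, 2.44], [-1.43, 4.57], [0, 2.65], [-2.85, 2.85]. Speed limits (rad/s): [2.79, 2.79, 3.14, 3.14, 3.14, 3.14].

### API

Orientations are given as a unit quaternion [x, y, z, w].
In Python, from rig import robot gives the robot as it stands.
- The arm moves only by the tool carry_out, never from a script. Its argument "commands" is a list that holds one entry, the list of rows, each a list of 5 numbers: the opening, from 0 (shut) to 1 (fully open), then the shift along the tool's x, y, z in mm, then the turn about the tool's x in degrees. In form: [[[hand, x, y, z, twist], ...]]. A call has 1 to 8 rows; each row shifts and turns the pose as measured when the row begins, along the tool's axes as they then stand; what a row does not reach is not made up. A row lasts 1/12 s, in which the tool goes at most 41.7 mm and 7.16 degrees, less where a joint would pass 70% of its speed; a pose out of reach is approached as far as the arm can. A call with a gripper value outside its range is refused whole. The fingers move at their own pace and stop on an object; "force" is the grip in N (left out, the last holds). Time passes only in rows, so rows that do not move let the fingers close. It gives the time, the measured TCP pose, the force and the opening at its end, in the units of the state.
- robot.get_obs(): the state, without advancing time (a new reading comes with each control period).
- robot.camera(name): name is "scene" or "top" or "wrist"; returns the picture (420x560x3 uint8, red, green, blue); there is no depth.
- robot.camera_model(name): a dict with "fx", "fy", "cx", "cy" (pixels), "R" (3x3) and "t" (3): a world point X has camera coordinates R X + t. Camera axes: x right, y down, z forward; pixel columns grow to the right and rows downward; lengths in m; the calibration is good to about 2 mm. A picture is of the moment at which its call begins: read the wrist's pose just before it. camera_model takes no time and is no camera call; for the wrist camera it gives the pose at the moment of the call.
- robot.hand_in(): hands the job in, once; it reports no verdict.
The state is a dict: "time": time; "q": joint angles; "joint_velocities": joint speeds; "joint_torque": joint torques, N m; "position": TCP position; "tool_rot": TCP orientation; "ft_force": force on the tool from outside, world axes, zero at the start; "moment": the same for the moment, N m; "grip_width": finger opening in m.
Only numpy, scipy, OpenCV 4.12 (cv2) and the standard library are available. Lean on these libraries where they do the work, as an engineer would, in place of code of your own. Each camera call takes 0.05 s, during which the arm holds its last target. There are 200 camera calls.

### The job

Clip the colour swatch strip onto the wooden board: hold the thumb lever of the steel spring clip down with one fingertip and, while it is held, push the strip with the other fingertip, bare white margin first, under the raised jaw until it is fully home and square against the back of the clip. Then let the lever up so that the clip bites on the strip, and move clear. Only push the strip, never pick it up, and leave the jar, the tube and the palette knife where they are.

Things in the scene. Friction and masses are not known exactly. Their poses are not given: they have to be found in the camera images.
- board: flat brown board, 240 mm (its x) by 170 mm (its y) by 6 mm thick, lying on the bench and fixed to it. Origin: centre of its underside; x points along its length to the end that carries the steel clip, z up. The clip's hinge axis runs along y at x = +108 mm, 11 mm above the bench. The board ends at x = +120 mm; the clip's thumb lever overhangs that end
- clip (a joint): opening angle of the clip, rad: 0 = shut, 0.65 = lever fully down (hard stop). A spring always shuts it: 3 N at the lever when shut, 7 to 11 N fully down; let go, it snaps shut. Pressing the lever down lifts the lip: 5 mm above the board at 0.27 (its reading when resting on the strip), 7 mm at 0.4, 11 mm at 0.65
- clip_tail (a point): middle of the thumb lever's upper face, where it is pressed: x = +129 mm on the board, y = 0, 20 mm above the bench when shut; moves with the lever. The lever is 60 mm wide (y), 2 mm thick, from the hinge to x = +136 mm. Fully down it slopes down outward: its top is 2.5 mm above the board's top face at x = +123 mm, level with it at +128 mm, so both fingertips can be at one height
- clip_lip (a point): middle of the underside of the jaw's rolled lip (round, 4 mm), moves with the jaw. Shut: x = +92 mm on the board (front of the lip at +90 mm), 0.5 mm above the board's top, so that nothing enters and the lip is a stop for the strip. The jaw is 96 mm wide, centred on the board's y = 0; the clip's top over the hinge is 17 mm above the bench
- throat (a point): middle of the back of the clip, at the level of the board's top face: x = +102 mm, y = 0 on the board, 10 mm behind the lip. Here a flat upright stop, 84 mm wide and 6 mm high, runs across the board; the strip is home when its margin edge meets it. Axes as the board's
- strip: loose white strip of stiff board with a yellow, a teal and a green swatch, 30 mm (its x) by 90 mm (its y) by 5 mm thick, 20 to 35 g, lying on the board before the clip. Origin: centre of its underside; x points to the edge with the bare white margin (10 mm), which goes under the clip. Pushed at its back edge (x = -15 mm); a rounded fingertip higher than 3 mm above the board may ride over it
- strip_edge (a point): middle of the strip's margin edge, at its underside (15 mm along the strip's x from its origin); axes as the strip's
- jar: bystander: small blue ink jar with black lid, 52 mm across, 62 mm high, standing on the bench beside the board; origin at the centre of its underside
- tube: bystander: white and red paint tube lying on the bench, about 110 by 34 by 18 mm; origin at the centre of its underside
- knife: bystander: palette knife with wooden handle and steel blade lying on the bench beyond the clip, 190 mm long (along its y), 20 mm wide, 14 mm high; origin at its middle, at the level of the bench
There are look-alikes about, which are no part of the job. Of the things that look like the strip, the larger one is meant.

How it is judged:
By the outcome, as a careful person would: the job done as asked, in the order asked, and still so for the second after the job is handed in, with the robot touching nothing.
It also fails if it takes over 48 s, if anything falls off the work surface, if the arm or the gripper's body presses on something with over 40 N, if the wrist force passes 120 N, or if a joint passes its speed limit or range.

## Working session

There is one attempt and no reset: what is moved stays moved. The work goes in short steps, Python scripts to look and compute and a tool call to move; the robot and the scene stay as the last step left them, time stands still between calls to the robot, and variables do not carry over. Pictures are saved under pics/ and viewed, on a budget of 10 in all, crops included, one or two more only if the job needs it, and the job is handed in when it is done.

Besides the shell and the picture viewer there is one more tool, called after "Emit:" as name([rows], argument=value, ...), one row to a line, values as JSON. carry_out: Moves the arm, as the interface text tells. Its arguments: {"type":"object","properties":{"commands":{"type":"array"},"force":{"type":"number"}},"required":["commands"]}

```bash
ls; mkdir -p pics; python3 - <<'E'
from rig import robot
import cv2
o=robot.get_obs();print(o)
for n in("scene","top"):
    m=robot.camera_model(n);print(n,m)
    cv2.imwrite(f"pics/{n}0.png",cv2.resize(robot.camera(n)[:,:,::-1],(800,600),interpolation=cv2.INTER_CUBIC))
E
```

```text
pics
{'time': 0.0, 'q': array([ 9.70507685e-01,  5.28475389e-01,  1.43390502e+00, -3.24426314e-05,
        1.18136777e+00, -1.78498958e-01]), 'joint_velocities': array([ 2.44979049e-04,  2.33175202e-03, -6.28225160e-04,  5.93203836e-05,
       -4.15914008e-04, -9.12347268e-04]), 'joint_torque': array([ 9.05679644e-05, -4.40043283e+01, -1.76596534e+01,  6.32844167e-02,
        5.84064180e-02, -1.71721636e-04]), 'position': array([0.25543387, 0.56962094, 0.22156509]), 'tool_rot': array([ 0.14730877,  0.69172012, -0.14872691,  0.69116113]), 'ft_force': array([0.14764963, 0.21015691, 0.98308713]), 'moment': array([-0.00291848, -0.00687283,  0.0052114 ]), 'grip_width': 0.0869399720313653}
scene {'fx': 428.06674314391967, 'fy': 428.06674314391967, 'cx': 282.1157525784257, 'cy': 210.33987016494416, 'R': array([[ 0.65819815,  0.75268245, -0.0156309 ],
       [ 0.52762344, -0.47600218, -0.70358754],
       [-0.53701834,  0.45485279, -0.71043666]]), 't': array([-0.4172747 , -0.24214143,  1.19368122])}
top {'fx': 518.2658640305349, 'fy': 518.2658640305349, 'cx': 282.71024444908767, 'cy': 200.41268607162473, 'R': array([[ 4.46105551e-03, -9.99989978e-01, -3.76971491e-04],
       [-9.82867311e-01, -4.31520659e-03, -1.84264019e-01],
       [ 1.84260546e-01,  1.19252497e-03, -9.82876711e-01]]), 't': array([0.04456038, 0.58409694, 1.02438619])}
```

View pics/top0.png

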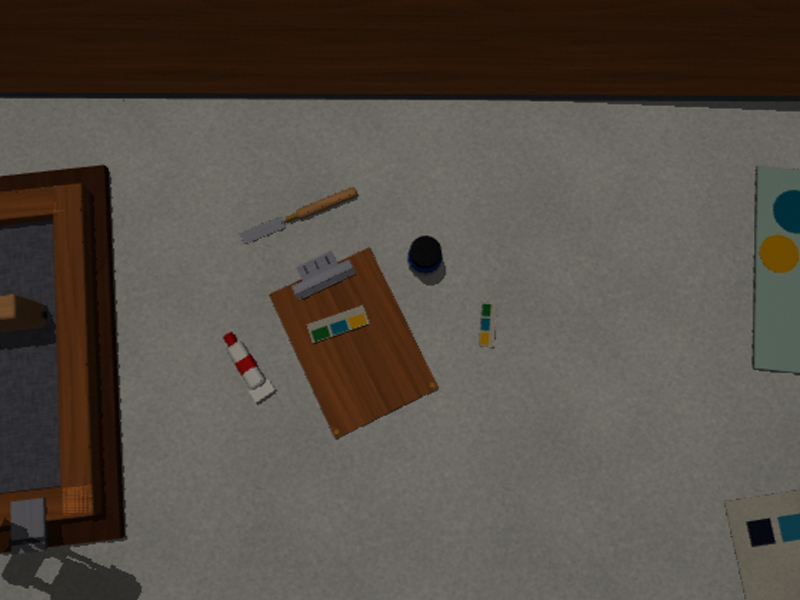

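View pics/scene0.png

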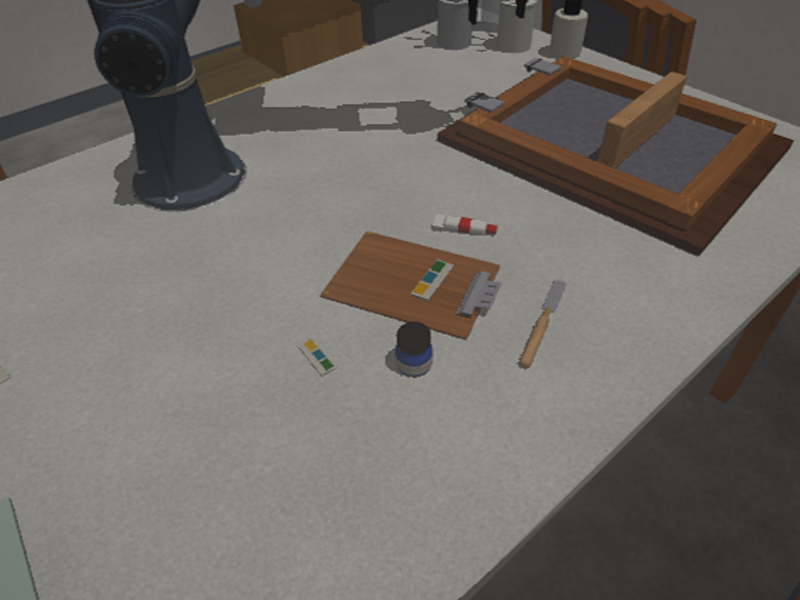

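The top view shows the board with corners at (271,295), (371,249), (437,388), (337,437), and its clip at (323,275). There are two strip look-alikes: (338,324) on the board and (486,326) on the bench. The one on the board is larger and lies before the clip with its bare margin towards it, so that is the strip. The two large cards at the right are décor. I'll measure next and make the confirming crop.

```bash
cat > h.py <<'E'
import numpy as np, cv2
from rig import robot
def ray(m,uv,z):
    R,t=np.array(m["R"]),np.array(m["t"]); c=-R.T@t
    d=R.T@np.array([(uv[0]-m["cx"])/m["fx"],(uv[1]-m["cy"])/m["fy"],1]); return c+d*(z-c[2])/d[2]
def proj(m,X):
    p=np.array(m["R"])@X+m["t"]; return np.array([m["fx"]*p[0]/p[2]+m["cx"],m["fy"]*p[1]/p[2]+m["cy"]])
E
python3 - <<'E'
from h import *
for n in("top","scene"):
    m=robot.camera_model(n); I=robot.camera(n); hsv=cv2.cvtColor(I,cv2.COLOR_RGB2HSV)
    # board: orange-brown, near the known centre
    b=cv2.inRange(hsv,(4,90,40),(16,255,255)); 
    b=cv2.morphologyEx(b,cv2.MORPH_OPEN,np.ones((3,3)))
    roi=np.zeros_like(b)
    x0,y0,x1,y1=(180,165,315,315) if n=="top" else (215,155,355,240)
    roi[y0:y1,x0:x1]=255
    cs,_=cv2.findContours(b&roi,cv2.RETR_EXTERNAL,cv2.CHAIN_APPROX_NONE); c=max(cs,key=cv2.contourArea)[:,0]
    W=np.array([ray(m,p,.006)[:2] for p in c]); r=cv2.minAreaRect((W*1000).astype(np.float32)); print(n,"board",r, cv2.boxPoints(r).round(1).tolist())
    for k,lo,hi in(("yel",(18,120,60),(32,255,255)),("teal",(92,100,40),(112,255,255)),("grn",(50,90,30),(80,255,255))):
        cs,_=cv2.findContours(cv2.inRange(hsv,lo,hi)&roi,cv2.RETR_EXTERNAL,cv2.CHAIN_APPROX_NONE)
        for c in cs:
            if cv2.contourArea(c)>20:
                M=cv2.moments(c);uv=(M['m10']/M['m00'],M['m01']/M['m00']);print(k,np.round(uv,1),(ray(m,uv,.011)*1000).round(1),cv2.contourArea(c))
    # white strip incl. swatches: not board
    w=cv2.inRange(hsv,(0,0,110),(180,70,255))&roi
    cv2.imwrite(f"pics/w_{n}.png",w)
m=robot.camera_model("top");I=robot.camera("top")
cv2.imwrite("pics/crop.png",cv2.resize(I[165:315,170:360,::-1],(760,600),interpolation=cv2.INTER_CUBIC))
o=robot.get_obs()
from scipy.spatial.transform import Rotation as Ro
print(Ro.from_quat(o["tool_rot"]).as_matrix().round(3))
E
```

```text
top board ((510.1690673828125, 124.40159606933594), (239.481689453125, 169.7354736328125), 26.156661987304688) [[365.29998779296875, 147.8000030517578], [440.1000061035156, -4.599999904632568], [655.0999755859375, 101.0], [580.2000122070312, 253.39999389648438]]
yel [249.6 224.3] [539.6 118.1  11. ] 80.5
teal [237.1 228.7] [529.8 144.7  11. ] 70.0
grn [224.  233.2] [520.1 172.5  11. ] 71.5
scene board ((514.2557373046875, 121.96217346191406), (238.4150390625, 170.34765625), 26.22425651550293) [[369.70001220703125, 145.6999969482422], [445.0, -7.099999904632568], [658.7999877929688, 98.19999694824219], [583.5999755859375, 251.0]]
yel [294.  201.5] [541.2 116.3  11. ] 47.5
teal [300.3 193.5] [531.8 144.2  11. ] 33.0
grn [306.1 186. ] [522.1 171.3  11. ] 30.0
[[-0.001  0.409  0.912]
 [-0.001  0.912 -0.409]
 [-1.    -0.001 -0.   ]]
```

View pics/crop.png

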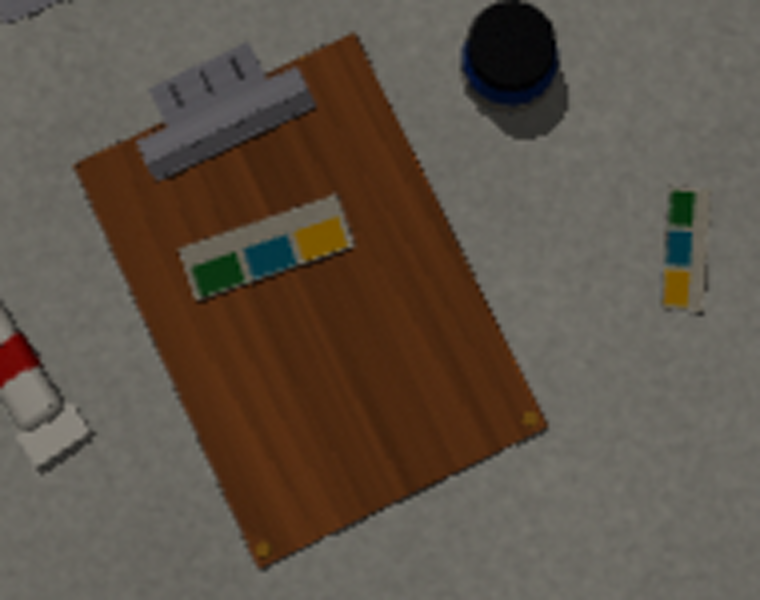

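The crop confirms it: the 90 mm strip is on the board with its white margin facing the clip, and the bench one is a small copy. In the board frame the strip is at about x=31, y=+10, yaw −7°. The board is at (512,123) mm, yaw 26.2°. I'll turn the tool so the jaws open along the board's x, then travel over.

Emit:
carry_out([
  [[1,0,0,0,6.7],[1,0,0,0,6.7],[1,0,0,0,6.7],[1,0,0,0,6.7],[1,0,0,0,6.7],[1,0,0,0,6.2]],
])

```text
time: 0.75
position: [0.2551, 0.5691, 0.2208]
tool_rot: [0.382, 0.594, -0.385, 0.594]
ft_force: [0.1, -0.3, -0.3]
grip_width: 0.0874
```

Emit:
carry_out([
  [[1,0,1,40,0],[1,0,1,40,0],[1,0,1,40,0],[1,0,1,40,0],[1,0,1,40,0],[1,0,1,40,0],[1,0,1,40,0],[1,0,1,40,0]],
])

```text
time: 1.42
position: [0.3955, 0.2785, 0.2196]
tool_rot: [0.381, 0.597, -0.379, 0.596]
ft_force: [1.2, 0.7, -0.3]
grip_width: 0.0869
```

```bash
cat >> h.py <<'E'
from scipy.spatial.transform import Rotation as Ro
B=np.array([512.,123.]); YAW=26.2
def toboard(P,B=B,yaw=YAW):
    c,s=np.cos(np.radians(yaw)),np.sin(np.radians(yaw)); d=np.asarray(P)[:2]-B
    return np.array([c*d[0]+s*d[1],-s*d[0]+c*d[1]])
def st():
    o=robot.get_obs(); R=Ro.from_quat(o["tool_rot"]).as_matrix()
    print("t %.2f"%o["time"],"board xy",toboard(o["position"]*1000).round(1),"z %.1f"%(o["position"][2]*1000),"yaw %.2f"%np.degrees(np.arctan2(R[1,1],R[0,1])),"F",o["ft_force"].round(1),"w %.1f"%(o["grip_width"]*1000),"toolx",R[:,0].round(3))
E
python3 -c "
from h import *
st()"
```

```text
t 1.42 board xy [-35.8 191. ] z 219.6 yaw 24.97 F [ 1.2  0.7 -0.3] w 86.9 toolx [ 0.001  0.004 -1.   ]
```

Emit:
carry_out([
  [[1,0,5,40,-1.2],[1,0,4,40,0],[1,0,4,40,0],[1,0,0,0,0]],
])

```text
time: 1.75
position: [0.4649, 0.1656, 0.2202]
tool_rot: [0.377, 0.598, -0.374, 0.601]
ft_force: [0.5, 0.7, -0.1]
grip_width: 0.0872
```

```bash
python3 -c "
from h import *
st();m=robot.camera_model('wrist');I=robot.camera('wrist');np.save('w1.npy',I);import pickle;pickle.dump(m,open('w1.pkl','wb'))
print(m)
cv2.imwrite('pics/w1.png',I[:,:,::-1])"
```

```text
t 1.75 board xy [-23.5  59. ] z 220.2 yaw 25.88 F [ 0.5  0.7 -0.1] w 87.2 toolx [ 0.006  0.002 -1.   ]
{'fx': 329.2243971200982, 'fy': 329.2243971200982, 'cx': 282.2377336514395, 'cy': 212.80198318176306, 'R': array([[ 0.89960529,  0.43664859,  0.00695223],
       [ 0.42148355, -0.87230777,  0.24785231],
       [ 0.11428884, -0.220039  , -0.96877288]]), 't': array([-0.4918966 , -0.08027522,  0.37024903])}
```

View pics/w1.png

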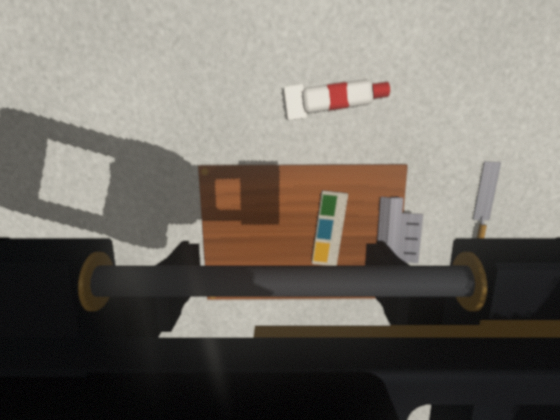

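The wrist view shows the board's +y edge from (199,165) to (406,164), the strip from (313,265) to (347,192), and the clip jaw front at about column 381.

```bash
python3 - <<'E'
from h import *
import pickle
I=np.load('w1.npy');m=pickle.load(open('w1.pkl','rb'));hsv=cv2.cvtColor(I,cv2.COLOR_RGB2HSV)
P=lambda uv,z:(toboard(ray(m,uv,z)[:2]*1000)).round(1)
for n,uv,z in(("c(-120,85)",(199,165),.006),("c(120,85)",(406,164),.006),("lip front",(380,220),.010),("lip shut end +y",(381,197),.01)):print(n,P(uv,z),(ray(m,uv,z)*1000).round(1))
roi=np.zeros(I.shape[:2],np.uint8);roi[180:275,305:355]=255
b=cv2.bitwise_not(cv2.inRange(hsv,(4,110,0),(16,255,255)))&roi
b=cv2.morphologyEx(b,cv2.MORPH_OPEN,np.ones((3,3)))
c=max(cv2.findContours(b,cv2.RETR_EXTERNAL,cv2.CHAIN_APPROX_NONE)[0],key=cv2.contourArea)[:,0]
W=np.array([P(p,.011) for p in c],np.float32);r=cv2.minAreaRect(W);print("strip rect(board frame)",r,c.min(0),c.max(0))
for k,lo,hi in(("yel",(18,120,60),(32,255,255)),("teal",(92,100,40),(112,255,255)),("grn",(50,90,30),(80,255,255))):
    mm=cv2.moments(cv2.inRange(hsv,lo,hi)&roi,True);print(k,P((mm['m10']/mm['m00'],mm['m01']/mm['m00']),.011))
E
```

```text
c(-120,85) [-116.4   87.5] [368.9 150.1   6. ]
c(120,85) [119.   87.2] [580.2 253.8   6. ]
lip front [92.6 22.3] [585.2 183.9  10. ]
lip shut end +y [91.8 49.9] [572.4 208.3  10. ]
strip rect(board frame) ((35.45329284667969, 6.531002044677734), (104.22284698486328, 60.19344711303711), 89.5060806274414) [305 190] [354 274]
yel [ 23.8 -16.3]
teal [27.4 12.4]
grn [30.8 41.1]
```

Emit:
carry_out([
  [[1,36,4,-13,0.4],[1,38,0,0,0],[1,38,0,0,0],[1,38,0,0,0],[1,32,0,0,0],[1,15,0,0,0],[1,0,0,0,0]],
])

```text
time: 2.38
position: [0.4651, 0.1885, 0.0198]
tool_rot: [0.383, 0.595, -0.372, 0.601]
ft_force: [0.1, 0.1, 0.4]
grip_width: 0.0869
```

```bash
python3 -c "
from h import *
st()"
```

```text
t 2.38 board xy [-13.2  79.5] z 19.8 yaw 25.44 F [0.1 0.1 0.4] w 86.9 toolx [ 0.015  0.008 -1.   ]
```

Emit:
carry_out([
  [[1,3,-6,8,-0.8],[1,5,0,0,0],[1,4,0,0,0],[1,0,0,0,0]],
])

```text
time: 2.72
position: [0.4616, 0.1825, 0.0079]
tool_rot: [0.378, 0.599, -0.367, 0.604]
ft_force: [-0.2, 0.2, -0.1]
grip_width: 0.087
```

```bash
python3 -c "
from h import *
st()"
```

```text
t 2.72 board xy [-18.9  75.6] z 7.9 yaw 26.47 F [-0.2  0.2 -0.1] w 87.0 toolx [ 0.014  0.009 -1.   ]
```

Emit:
carry_out([
  [[1,0,0,5,0],[1,0,0,5,0],[1,0,0,4,0],[1,0,0,3,0],[1,0,0,3,0],[1,0,0,0,0]],
])

```text
time: 3.22
position: [0.4745, 0.1643, 0.0113]
tool_rot: [0.379, 0.596, -0.365, 0.606]
ft_force: [0.7, 0.2, -0.4]
grip_width: 0.0873
```

```bash
python3 -c "
from h import *
st()"
```

```text
t 3.22 board xy [-15.4  53.6] z 11.3 yaw 26.50 F [ 0.7  0.2 -0.4] w 87.3 toolx [ 0.022  0.01  -1.   ]
```

```bash
cat >> h.py <<'E'
def sw(n):
    m=robot.camera_model(n);I=robot.camera(n);h=cv2.cvtColor(I,cv2.COLOR_RGB2HSV);out=[];px=[]
    g=toboard
    for lo,hi in(((18,120,50),(32,255,255)),((92,100,30),(112,255,255)),((50,90,20),(80,255,255))):
        for c in cv2.findContours(cv2.inRange(h,lo,hi),cv2.RETR_EXTERNAL,cv2.CHAIN_APPROX_NONE)[0]:
            M=cv2.moments(c)
            if M['m00']<15: continue
            uv=np.array([M['m10'],M['m01']])/M['m00'];p=toboard(ray(m,uv,.011)*1000)
            if abs(p[0])<115 and abs(p[1])<80: out.append(p.round(1).tolist()+[M['m00']])
    print(n,"yel/teal/grn",out); return I
E
python3 -c "
from h import *
sw('top');sw('scene');I=sw('wrist')
print(Ro.from_quat(robot.get_obs()['tool_rot']).as_matrix().round(3))
cv2.imwrite('pics/w2.png',I[:,:,::-1])"
```

```text
top yel/teal/grn [[22.5, -21.4, 80.0]]
scene yel/teal/grn [[23.5, -23.3, 49.0], [27.5, 5.1, 32.0]]
wrist yel/teal/grn [[66.4, 12.3, 3312.5], [89.5, 40.5, 779.0], [28.0, 17.7, 70.0], [30.6, 28.3, 363.5]]
[[ 0.021  0.894  0.447]
 [ 0.01   0.447 -0.895]
 [-1.     0.023  0.   ]]
```

Emit:
carry_out([
  [[1,-1,0,-8,0],[1,2,-3,-8,0],[1,3,0,0,0],[1,0,0,0,0]],
])

```text
time: 3.7
position: [0.4625, 0.1793, 0.0075]
tool_rot: [0.378, 0.597, -0.365, 0.606]
ft_force: [1.8, -1.0, 3.4]
grip_width: 0.0871
```

```bash
python3 -c "
from h import *
st();sw('scene')
print(Ro.from_quat(robot.get_obs()['tool_rot']).as_matrix().round(3))"
```

```text
t 3.70 board xy [-19.5  72.4] z 7.5 yaw 26.61 F [ 1.8 -1.   3.4] w 87.1 toolx [ 0.021  0.01  -1.   ]
scene yel/teal/grn [[23.5, -23.3, 49.0], [27.6, 5.4, 33.0]]
[[ 0.021  0.894  0.448]
 [ 0.01   0.448 -0.894]
 [-1.     0.023  0.001]]
```

Emit:
carry_out([
  [[1,0,0,5,0],[1,0,0,5,0],[1,0,0,3,0],[1,0,0,0,0]],
])

```text
time: 4.08
position: [0.4664, 0.1688, 0.0074]
tool_rot: [0.378, 0.598, -0.365, 0.605]
ft_force: [0.4, 1.2, 3.1]
grip_width: 0.0867
```

```bash
python3 -c "
from h import *
st();sw('scene')"
```

```text
t 4.08 board xy [-20.7  61.2] z 7.4 yaw 26.67 F [0.4 1.2 3.1] w 86.7 toolx [ 0.018  0.011 -1.   ]
scene yel/teal/grn [[23.6, -24.0, 50.0], [27.6, 4.5, 34.0]]
```

Emit:
carry_out([
  [[1,0,0,2.5,0],[1,0,0,2.5,0],[1,0,0,2,0],[1,0,0,0,0]],
])

```text
time: 4.47
position: [0.4687, 0.1622, 0.0073]
tool_rot: [0.378, 0.599, -0.365, 0.604]
ft_force: [-0.7, 1.7, 4.0]
grip_width: 0.0873
```

```bash
python3 -c "
from h import *
st();sw('scene')"
```

```text
t 4.47 board xy [-21.5  54.3] z 7.3 yaw 26.60 F [-0.7  1.7  4. ] w 87.3 toolx [ 0.016  0.011 -1.   ]
scene yel/teal/grn [[24.8, -31.2, 50.5], [28.1, -2.4, 34.5]]
```

Emit:
carry_out([
  [[1,0,0,-4,0],[0,-25,0,0,0],[0,-5,5,20,0],[0,0,6,20,0],[0,0,0,17,0],[0,0,0,0,0]],
])

```text
time: 5.02
position: [0.5039, 0.1179, 0.0368]
tool_rot: [0.374, 0.599, -0.363, 0.607]
ft_force: [-0.1, 0.8, -0.4]
grip_width: 0.0615
```

```bash
python3 -c "
from h import *
st();sw('scene')"
```

```text
t 5.02 board xy [-9.5 -1. ] z 36.8 yaw 27.09 F [-0.1  0.8 -0.4] w 61.5 toolx [ 0.018  0.007 -1.   ]
scene yel/teal/grn [[25.1, -30.9, 46.5]]
```

Emit:
carry_out([
  [[0,0,-1,0,0.9],[0,0,0,0,0],[0,0,0,0,0],[0,0,0,0,0],[0,0,0,0,0],[0,0,0,0,0],[0,0,0,0,0],[0,0,0,0,0]],
])

```text
time: 5.73
position: [0.497, 0.1215, 0.0351]
tool_rot: [0.377, 0.599, -0.369, 0.602]
ft_force: [0.2, 0.6, -0.2]
grip_width: 0.005
```

Emit:
carry_out([
  [[0,0,0,0,0],[0,0,0,0,0],[0,0,0,0,0],[0,0,0,0,0],[0,12,0,0,0],[0,12,0,0,0],[0,4,0,0,0],[0,0,0,0,0]],
])

```text
time: 6.4
position: [0.4987, 0.1217, 0.0071]
tool_rot: [0.378, 0.598, -0.368, 0.603]
ft_force: [0.1, -0.3, 0.3]
grip_width: 0.0007
```

```bash
python3 -c "
from h import *
st();sw('scene')"
```

```text
t 6.40 board xy [-12.5   4.7] z 7.1 yaw 26.31 F [ 0.1 -0.3  0.3] w 0.7 toolx [ 0.013  0.008 -1.   ]
scene yel/teal/grn [[24.8, -31.5, 48.5]]
```

Emit:
carry_out([
  [[0,0,0,7,0],[0,0,4,0,0],[0,0,0,0,0]],
])

```text
time: 6.7
position: [0.5065, 0.1167, 0.0084]
tool_rot: [0.378, 0.598, -0.368, 0.604]
ft_force: [-0.0, -0.9, 0.6]
grip_width: 0.0006
```

```bash
python3 -c "
from h import *
st();sw('scene')"
```

```text
t 6.70 board xy [-7.7 -3.2] z 8.4 yaw 26.31 F [-0.  -0.9  0.6] w 0.6 toolx [ 0.015  0.008 -1.   ]
scene yel/teal/grn [[24.8, -31.2, 48.5]]
```

Emit:
carry_out([
  [[0,1,4,0,0],[0,0.3,4,0,0],[0,0.3,5,0,0],[0,0.3,5,0,0],[0,0.3,5,0,0],[0,0.3,5,0,0],[0,0.3,4,0,0],[0,0,0,0,0]],
])

```text
time: 7.42
position: [0.5388, 0.1327, 0.0069]
tool_rot: [0.378, 0.597, -0.368, 0.604]
ft_force: [0.2, -0.3, -0.6]
grip_width: 0.0001
```

```bash
python3 -c "
from h import *
st();sw('scene');I=sw('top')"
```

```text
t 7.42 board xy [28.3 -3.1] z 6.9 yaw 26.34 F [ 0.2 -0.3 -0.6] w 0.1 toolx [ 0.016  0.008 -1.   ]
scene yel/teal/grn [[45.8, -31.0, 45.5], [45.4, -1.0, 40.5], [45.6, 32.5, 16.0]]
top yel/teal/grn []
```

Emit:
carry_out([
  [[0,-0.3,4,0,0],[0,0.1,4,0,0],[0,0.1,4,0,0],[0,0.1,4,0,0],[0,0.1,3,0,0],[0,0,0,0,0]],
])

```text
time: 8.02
position: [0.5551, 0.1414, 0.0068]
tool_rot: [0.378, 0.598, -0.368, 0.603]
ft_force: [0.0, 0.0, -0.2]
grip_width: 0.0002
```

```bash
python3 -c "
from h import *
st();sw('scene');I=sw('wrist');cv2.imwrite('pics/w3.png',I[:,:,::-1])"
```

```text
t 8.02 board xy [46.8 -2.5] z 6.8 yaw 26.32 F [ 0.   0.  -0.2] w 0.2 toolx [ 0.012  0.007 -1.   ]
scene yel/teal/grn [[64.6, -31.2, 48.0], [64.5, -1.4, 33.5], [64.5, 32.9, 15.5]]
wrist yel/teal/grn [[36.3, -40.4, 4508.0], [55.9, -11.9, 220.5], [36.7, -11.2, 261.0], [65.0, 29.3, 1440.5]]
```

View pics/w3.png

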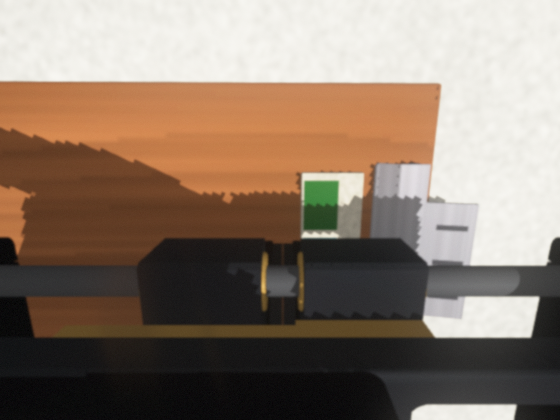

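The wrist view shows the strip square and just before the lip: margin edge at column about 363, lip front at about 371, strip end and jaw end near rows 172 and 163. Next I lift, open, and move over the lever.

Emit:
carry_out([
  [[0,-1,-4,0,0],[0.89,-20,0,0,0],[0.89,-18,0,0,0],[0.89,0,22,-2,0],[0.89,0,21,0,0],[0.89,0,0,0,0],[0.89,0,0,0,0],[0.89,0,0,0,0]],
])

```text
time: 8.78
position: [0.5821, 0.1587, 0.0468]
tool_rot: [0.376, 0.601, -0.371, 0.6]
ft_force: [-0.4, -0.1, 0.2]
grip_width: 0.0389
```

Emit:
carry_out([
  [[0.89,0,0,0,0],[0.89,0,0,0,0],[0.89,0,0,0,0],[0.89,0,0,0,0],[0.89,0,0,0,0],[0.89,0,0,0,0]],
])

```text
time: 9.28
position: [0.576, 0.1568, 0.0451]
tool_rot: [0.374, 0.604, -0.373, 0.597]
ft_force: [0.4, 0.3, -0.3]
grip_width: 0.0753
```

```bash
python3 -c "
from h import *
st();sw('scene')"
```

```text
t 9.28 board xy [72.3  2. ] z 45.1 yaw 26.20 F [ 0.4  0.3 -0.3] w 75.3 toolx [-0.007  0.005 -1.   ]
scene yel/teal/grn [[64.8, -31.3, 49.0], [64.5, -1.4, 33.5]]
```

Emit:
carry_out([
  [[0.89,4,14,2,0],[0.89,9,0,0,0],[0.89,0,0,0,0]],
])

```text
time: 9.58
position: [0.5889, 0.1611, 0.0315]
tool_rot: [0.374, 0.604, -0.374, 0.597]
ft_force: [-1.5, 0.0, -0.9]
grip_width: 0.0776
```

```bash
python3 -c "
from h import *
st();I=sw('scene');cv2.imwrite('pics/s4.png',cv2.resize(I[150:270,230:390,::-1],(800,600),interpolation=cv2.INTER_CUBIC));print(Ro.from_quat(robot.get_obs()['tool_rot']).as_matrix().round(3))"
```

```text
t 9.58 board xy [85.9  0.3] z 31.5 yaw 26.21 F [-1.5  0.  -0.9] w 77.6 toolx [-0.008  0.005 -1.   ]
scene yel/teal/grn [[64.7, -31.2, 47.5]]
[[-0.006  0.897  0.442]
 [ 0.006  0.442 -0.897]
 [-1.    -0.003 -0.007]]
```

View pics/s4.png

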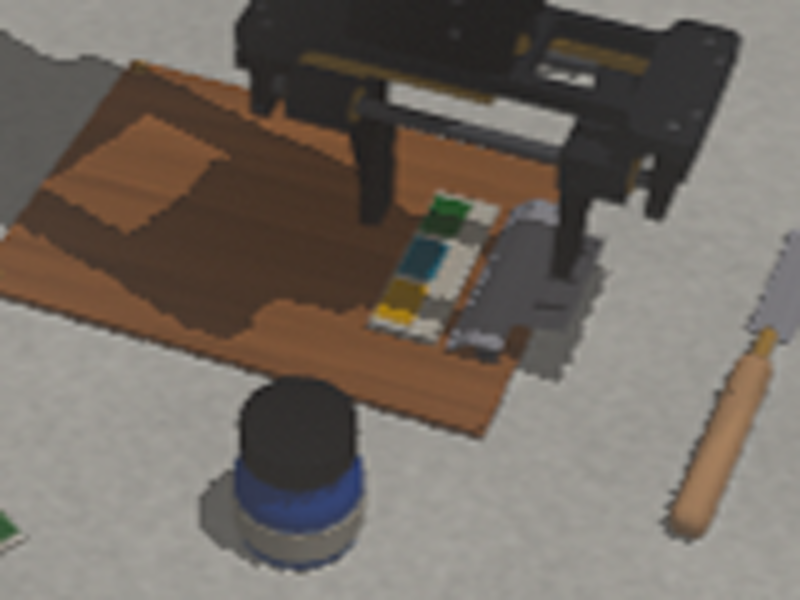

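The crop shows one finger over the lever (565,275) and the other behind the strip (375,220), with the jar and knife clear. I'll press down.

Emit:
carry_out([
  [[0.89,9,0,0,0],[0.89,4,0,0,0],[0.89,4,0,0,0],[0.89,3,0,0,0],[0.89,2,0,0,0]],
])

```text
time: 10.05
position: [0.5915, 0.162, 0.0108]
tool_rot: [0.376, 0.601, -0.372, 0.599]
ft_force: [-1.5, -0.7, 7.3]
grip_width: 0.0777
```

```bash
python3 -c "
from h import *
st();print(Ro.from_quat(robot.get_obs()['tool_rot']).as_matrix().round(3)[2])"
```

```text
t 10.05 board xy [88.6 -0.1] z 10.8 yaw 26.19 F [-1.5 -0.7  7.3] w 77.7 toolx [ 0.001  0.007 -1.   ]
[-1.     0.004 -0.006]
```

Emit:
carry_out([
  [[0.89,2,-1.5,0,0],[0.89,1.5,-1,0,0],[0.89,0.5,0,0,0]],
])

```text
time: 10.3
position: [0.5915, 0.162, 0.0092]
tool_rot: [0.378, 0.6, -0.37, 0.601]
ft_force: [-2.0, -0.7, 7.4]
grip_width: 0.0774
```

```bash
python3 -c "
from h import *
st();print(Ro.from_quat(robot.get_obs()['tool_rot']).as_matrix().round(3)[2]);I=sw('scene');cv2.imwrite('pics/s5.png',cv2.resize(I[150:270,230:390,::-1],(800,600),interpolation=cv2.INTER_CUBIC))"
```

```text
t 10.30 board xy [88.6 -0.1] z 9.2 yaw 26.18 F [-2.  -0.7  7.4] w 77.4 toolx [ 0.007  0.009 -1.   ]
[-1.     0.01  -0.005]
scene yel/teal/grn [[64.5, -31.2, 49.0], [64.8, -0.9, 29.5]]
```

Emit:
carry_out([
  [[0.89,2,-3,0,0],[0.89,2,-3,0,0]],
])

```text
time: 10.52
position: [0.5913, 0.1616, 0.0083]
tool_rot: [0.382, 0.596, -0.366, 0.604]
ft_force: [1.0, 6.0, 7.9]
grip_width: 0.0773
```

```bash
python3 -c "
from h import *
st();print(Ro.from_quat(robot.get_obs()['tool_rot']).as_matrix().round(3)[2])"
```

```text
t 10.52 board xy [88.2 -0.4] z 8.3 yaw 26.13 F [1.  6.  7.9] w 77.3 toolx [ 0.02   0.013 -1.   ]
[-1.     0.024 -0.003]
```

Emit:
carry_out([
  [[0.85,0.7,1,0,0],[0.81,0.7,1,0,0],[0.77,0.7,1,0,0],[0.77,0.7,0.5,0,0]],
], force=12)

```text
time: 10.85
position: [0.596, 0.1642, 0.0097]
tool_rot: [0.383, 0.595, -0.365, 0.605]
ft_force: [-0.5, -0.0, 7.1]
grip_width: 0.0683
```

```bash
python3 -c "
from h import *
st();print(Ro.from_quat(robot.get_obs()['tool_rot']).as_matrix().round(3)[2]);sw('scene')"
```

```text
t 10.85 board xy [93.5 -0.2] z 9.7 yaw 26.18 F [-0.5 -0.   7.1] w 68.3 toolx [ 0.026  0.014 -1.   ]
[-1.     0.03  -0.001]
scene yel/teal/grn [[67.9, -31.2, 47.5], [68.0, -0.6, 30.0]]
```

Emit:
carry_out([
  [[0.77,3,-1,0,0],[0.77,2,-1,0,0]],
])

```text
time: 11.07
position: [0.5963, 0.1642, 0.0076]
tool_rot: [0.384, 0.594, -0.363, 0.607]
ft_force: [-1.7, 1.3, 15.4]
grip_width: 0.0672
```

```bash
python3 -c "
from h import *
st();print(Ro.from_quat(robot.get_obs()['tool_rot']).as_matrix().round(3)[2]);I=sw('scene');cv2.imwrite('pics/s6.png',cv2.resize(I[165:255,270:390,::-1],(800,600),interpolation=cv2.INTER_CUBIC))"
```

```text
t 11.07 board xy [93.8 -0.2] z 7.6 yaw 26.19 F [-1.7  1.3 15.4] w 67.2 toolx [ 0.032  0.015 -0.999]
[-0.999  0.035  0.   ]
scene yel/teal/grn [[69.1, -30.9, 47.5], [69.0, -0.7, 29.0]]
```

View pics/s6.png

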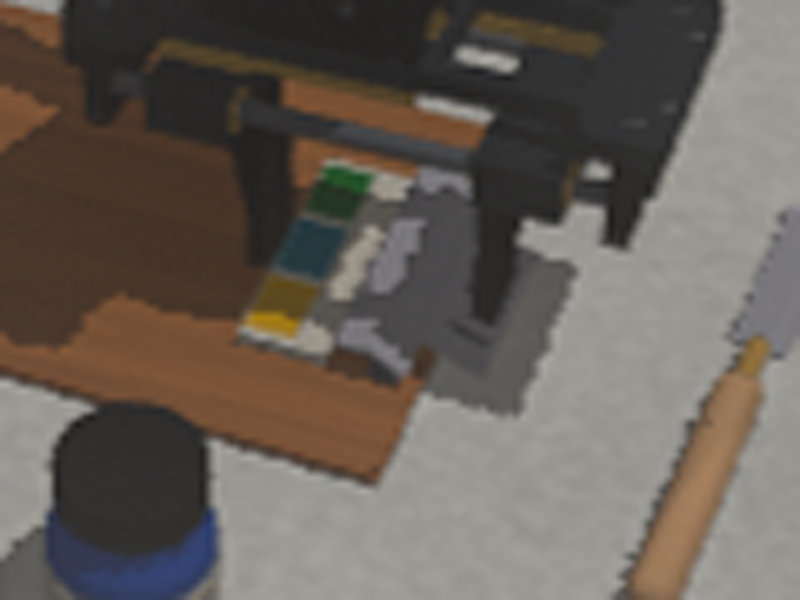

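The crop shows the jaw raised and the lever down under the fingertip (490,315), with the margin edge just at the lip and the strip square. I'll keep pushing by closing the fingers while the lever is held.

Emit:
carry_out([
  [[0.73,0.5,0.7,0,0],[0.7,0.5,0.7,0,0],[0.67,0.5,0.7,0,0]],
], force=12)

```text
time: 11.37
position: [0.5995, 0.1659, 0.0098]
tool_rot: [0.385, 0.592, -0.362, 0.608]
ft_force: [-1.8, 1.1, 7.2]
grip_width: 0.0606
```

```bash
python3 -c "
from h import *
st();print(Ro.from_quat(robot.get_obs()['tool_rot']).as_matrix().round(3)[2]);sw('scene')"
```

```text
t 11.37 board xy [97.4 -0.2] z 9.8 yaw 26.21 F [-1.8  1.1  7.2] w 60.6 toolx [ 0.037  0.016 -0.999]
[-0.999  0.04   0.002]
scene yel/teal/grn [[75.0, -30.9, 51.5], [75.6, -0.9, 30.5]]
```

Emit:
carry_out([
  [[0.67,2.5,-0.5,0,0],[0.64,1.5,0.5,0,0],[0.61,1.5,0.5,0,0],[0.58,1.5,0.5,0,0]],
])

```text
time: 11.75
position: [0.6022, 0.1672, 0.0078]
tool_rot: [0.386, 0.591, -0.36, 0.61]
ft_force: [-3.8, -0.9, 15.2]
grip_width: 0.0534
```

```bash
python3 -c "
from h import *
st();print(Ro.from_quat(robot.get_obs()['tool_rot']).as_matrix().round(3)[2]);sw('scene')"
```

```text
t 11.75 board xy [100.4  -0.2] z 7.8 yaw 26.26 F [-3.8 -0.9 15.2] w 53.4 toolx [ 0.042  0.017 -0.999]
[-0.999  0.045  0.003]
scene yel/teal/grn [[81.7, -31.6, 43.0], [82.4, -1.0, 29.0]]
```

Emit:
carry_out([
  [[0.55,1.3,0.5,0,0],[0.52,1.3,0,0,0],[0.5,1.3,0,0,0]],
])

```text
time: 12.05
position: [0.6022, 0.1672, 0.0078]
tool_rot: [0.386, 0.591, -0.36, 0.61]
ft_force: [-2.8, 0.5, 10.3]
grip_width: 0.0534
```

```bash
python3 -c "
from h import *
st();print(Ro.from_quat(robot.get_obs()['tool_rot']).as_matrix().round(3)[2]);I=sw('scene');cv2.imwrite('pics/s7.png',cv2.resize(I[165:255,270:390,::-1],(800,600),interpolation=cv2.INTER_CUBIC))"
```

```text
t 12.05 board xy [100.4  -0.2] z 7.8 yaw 26.29 F [-2.8  0.5 10.3] w 53.4 toolx [ 0.042  0.017 -0.999]
[-0.999  0.045  0.004]
scene yel/teal/grn [[81.5, -31.2, 45.0], [82.5, -1.4, 30.5]]
```

View pics/s7.png

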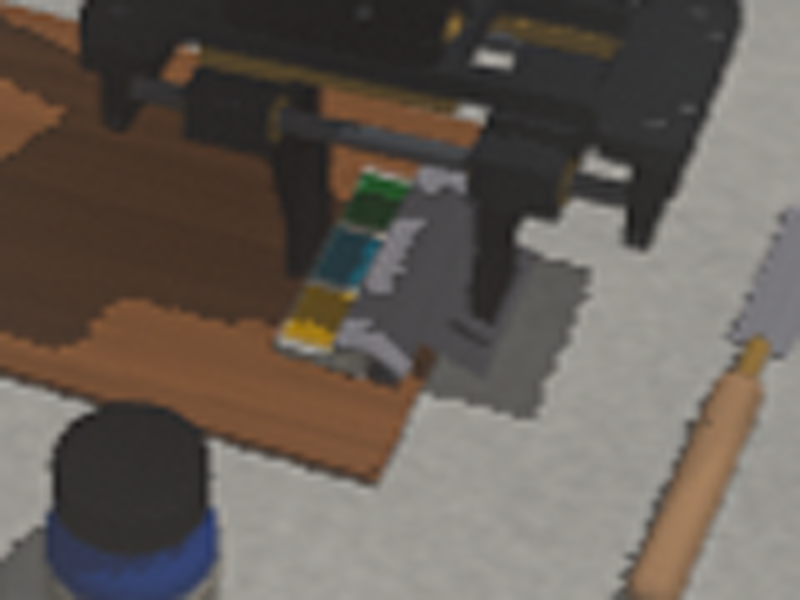

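The crop shows the margin under the jaw and the fingers stalled at 53.4 mm, presumably on the back stop. I'll check squareness and depth along the strip's back edge while the lever is still held.

```bash
cat >> h.py <<'E'
def edge(n,ys,x0=50,x1=85,z=.011):
    m=robot.camera_model(n);h=cv2.cvtColor(robot.camera(n),cv2.COLOR_RGB2HSV).astype(np.float32)
    c,s=np.cos(np.radians(YAW)),np.sin(np.radians(YAW)); xs=np.arange(x0,x1,.25)
    for y in ys:
        uv=np.array([proj(m,np.array([B[0]+c*x-s*y,B[1]+s*x+c*y,z*1000])/1000) for x in xs],np.float32)
        H=cv2.remap(h,uv[None,:,0],uv[None,:,1],cv2.INTER_LINEAR)[0]
        brown=(H[:,0]>3)&(H[:,0]<16)&(H[:,1]>90); k=np.where(brown)[0]
        print(n,y,"last brown x",xs[k[-1]] if len(k) else None,end="; ")
    print()
E
python3 -c "
from h import *
st()
edge('scene',[-42,-38,-34,-30,-26,-22,-18]);edge('wrist',[18,22,26,30,34,38,42]);edge('top',[-40,-30,-20,20,30,40])"
```

```text
t 12.10 board xy [100.4  -0.2] z 7.8 yaw 26.29 F [-2.3 -0.4  9.8] w 53.5 toolx [ 0.042  0.017 -0.999]
scene -42 last brown x 73.0; scene -38 last brown x 71.75; scene -34 last brown x 72.5; scene -30 last brown x 72.75; scene -26 last brown x 72.5; scene -22 last brown x 72.5; scene -18 last brown x 70.75; 
wrist 18 last brown x 73.25; wrist 22 last brown x 73.25; wrist 26 last brown x 73.0; wrist 30 last brown x 73.25; wrist 34 last brown x 73.0; wrist 38 last brown x 73.0; wrist 42 last brown x 73.0; 
top -40 last brown x 71.0; top -30 last brown x None; top -20 last brown x None; top 20 last brown x None; top 30 last brown x None; top 40 last brown x None;
```

The back edge reads 73.0–73.25 (wrist, +y half) and about 72.5 (scene, −y half). Home is 72 plus the known bias of about 1 mm, so the strip is home and square. I'll back the fingers off slightly, then let the lever up and go clear.

Emit:
carry_out([
  [[0.64,1,0,0,0],[0.66,1,0,0,0],[0.66,-4,0,0,0],[0.66,-6,0,0,0],[0.66,-12,0,0,0],[0.66,-25,0,0,0],[0.66,-40,0,0,0],[0.66,-40,0,0,0]],
])

```text
time: 12.92
position: [0.5879, 0.1634, 0.1304]
tool_rot: [0.38, 0.598, -0.366, 0.604]
ft_force: [0.2, -0.7, 0.4]
grip_width: 0.0577
```

Emit:
carry_out([
  [[0.66,-40,0,-40,0],[0.66,-10,0,-40,0],[0.66,0,0,-40,0],[0.66,0,-20,-35,0],[0.66,0,0,0,0]],
])

```text
time: 13.33
position: [0.5103, 0.2856, 0.184]
tool_rot: [0.388, 0.59, -0.363, 0.608]
ft_force: [-1.8, -0.2, -0.6]
grip_width: 0.0571
```

```bash
python3 -c "
from h import *
st();sw('scene');I=sw('top')
edge('scene',[-40,-34,-30,-26,-10,0,10,26,34,40]);edge('top',[-40,-30,-20,-10,0,10,20,30,40])
cv2.imwrite('pics/s8.png',cv2.resize(np.hstack([robot.camera('scene')[165:255,260:380],I[160:250,180:300]])[:,:,::-1],(800,300),interpolation=cv2.INTER_CUBIC))"
```

```text
t 13.33 board xy [ 70.3 146.7] z 184.0 yaw 25.82 F [-1.8 -0.2 -0.6] w 57.1 toolx [ 0.04   0.017 -0.999]
scene yel/teal/grn [[81.4, -30.7, 50.5], [82.0, -1.4, 35.0], [81.7, 27.9, 31.5]]
top yel/teal/grn [[80.7, -28.4, 82.5], [81.2, -0.1, 70.0], [80.8, 28.9, 70.5]]
scene -40 last brown x 72.5; scene -34 last brown x 72.25; scene -30 last brown x 72.5; scene -26 last brown x 72.25; scene -10 last brown x 71.75; scene 0 last brown x 71.0; scene 10 last brown x 71.5; scene 26 last brown x 71.5; scene 34 last brown x 71.5; scene 40 last brown x 71.75; 
top -40 last brown x 70.75; top -30 last brown x 70.75; top -20 last brown x 70.75; top -10 last brown x 70.0; top 0 last brown x 70.0; top 10 last brown x 70.0; top 20 last brown x 70.25; top 30 last brown x 70.25; top 40 last brown x 70.25;
```

View pics/s8.png

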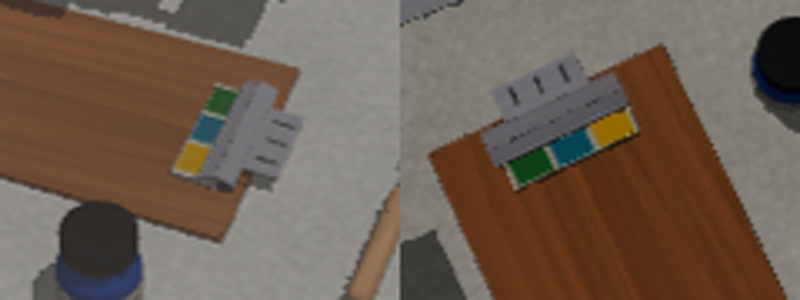

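The strip is gripped with even margins. The camera biases differ by about 1 mm, so I'll check depth relative to the board's own end in the same pictures.

```bash
python3 -c "
from h import *
for n in('top','scene','wrist'):
    print('END');edge(n,[-80,-70,-60,60,70,80],100,130,.006)
    print('STRIP');edge(n,[-36,-20,0,20,36])
"
```

```text
END
top -80 last brown x 118.75; top -70 last brown x 118.5; top -60 last brown x 119.0; top 60 last brown x 118.75; top 70 last brown x 119.25; top 80 last brown x 119.0; 
STRIP
top -36 last brown x 70.5; top -20 last brown x 71.0; top 0 last brown x 70.0; top 20 last brown x 70.25; top 36 last brown x 70.5; 
END
scene -80 last brown x 120.5; scene -70 last brown x 120.5; scene -60 last brown x 120.75; scene 60 last brown x 120.5; scene 70 last brown x 120.5; scene 80 last brown x 120.0; 
STRIP
scene -36 last brown x 72.5; scene -20 last brown x 72.5; scene 0 last brown x 71.5; scene 20 last brown x 71.5; scene 36 last brown x 71.5; 
END
wrist -80 last brown x None; wrist -70 last brown x None; wrist -60 last brown x None; wrist 60 last brown x 120.5; wrist 70 last brown x 120.25; wrist 80 last brown x 120.25; 
STRIP
wrist -36 last brown x None; wrist -20 last brown x None; wrist 0 last brown x 72.5; wrist 20 last brown x 72.25; wrist 36 last brown x None;
```

Board end to strip back edge reads 48.4, 48.6 and 47.9 mm (48.0 when home), so the strip is home and square. The robot is clear.

```bash
python3 -c "
from rig import robot
print(robot.hand_in())"
```

```text
the job is handed in; nothing more can be done
None
```

The strip is clipped onto the board, and I handed the job in at about 13.6 s of the 48 s allowed. No verdict was reported.

- **Placing the strip:** I nudged it sideways until it was centred on the clip, then pushed it square up to the shut jaw. The strip was only ever pushed.
- **Clipping it:** I held the lever down with one fingertip and closed the other fingertip against the strip's back edge until the fingers stalled at the 12 N grip setting. Then I let the lever up and moved clear.

**Last checks**
- **Depth:** the distance from the strip's back edge to the board's end read 48.4, 48.6 and 47.9 mm in the three cameras. It should be 48.0 mm when fully home.
- **Squareness:** the edge samples agree to within about 1 mm along the strip.
- **Sideways position:** within about 1.5 mm of the clip's centre.
- **Bystanders:** nothing came near the jar, tube or knife, but I did not measure their positions again at the end.

**What went wrong or disagreed**
- The fingertip rode up over the strip's end on the first sideways nudge. I repeated it lower, and it worked.
- Absolute positions differed between cameras by about 2 mm, so I relied on distances measured within one picture.
- While the lever was pressed, the tool tilted slightly, up to about 2.5°, and one fingertip brushed the board lightly. The highest wrist force I read was about 15 N.

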